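Hold the pedal bin open, then ease its lid shut

ROBOT

A 6-joint arm with a two-finger parallel gripper is mounted at the origin on the work surface. World frame = base frame: x ahead of the robot, y to its left, z up, the work surface at z = 0. Lengths are in m, angles in rad, forces in N, time in s.
With the tool pointing down it reaches from about 0.35 to 0.975 m from the base axis. Payload 4.9 kg.
Tool frame: the origin (TCP) lies midway between the tips of the shut fingers; the grasp point (between the pads) lies 19 mm behind it; z points along the fingers, y is the line along which they close (so a half turn about z gives the same grasp; the last joint's range is limited). The gripper opens to 85 mm and grips with 20 to 120 N. Pads are 22 mm wide; open, the fingers measure 114 mm over their backs; the gripper's body (76 mm by 85 mm) begins 54 mm behind the grasp point. The pads swing forward as they close: fully open they stand 13 mm farther back than shut.
Start: joints at [1.082, 0.053, 1.613, -0, 1.476, -0.119], TCP at [0.226, 0.583, 0.231] pointing down, gripper open.
Joint ranges: [-3.01, 3.01], [-1.01, 2.22], [0.06, 2.58], [-1.02, 4.17], [0.09, 2.62], [-3.14, 3.14]. Speed limits (rad/s): [2.57, 2.57, 3.14, 3.14, 3.14, 3.14].

INTERFACE

Orientations are given as a rotation vector (axis times angle).
In Python, from station import ctrl gives the robot as it stands.
- The arm moves only by the shell command python3 -m handwheel 'ROWS' [FORCE]. ROWS is JSON, a list of rows, each an object with "gripper": the gripper command: -1 is fully open, 1 is shut, values between are in proportion; "offset": the shift along the tool's x, y, z in mm, a list of three; "rotation": the turn, a rotation vector about the tool's x, y, z in rad, a list of three. A call has exactly 8 rows; each row is the pose to reach, as a shift and turn from the pose commanded when the call began, along the tool's axes at that moment; what a row does not reach only later rows make up. A row lasts 1/8 s, in which the tool goes at most 62.5 mm and 10.7 degrees, less where a joint would pass 70% of its speed; a pose out of reach is approached as far as the arm can. A call with a gripper value outside its range is refused whole. The fingers move at their own pace and stop on an object; FORCE is the grip in N (left out, the last holds). Time passes only in rows, so rows that repeat a pose let the fingers close, or fill a call up. It gives the time, the measured TCP pose, the force, the opening and the grip force at its end, in the units of the state.
- ctrl.get_obs(): the state, without advancing time (a new reading comes with each control period).
- ctrl.get_image(name): name is "side" or "top"; returns a dict with "image" (400x640x3 uint8, red, green, blue), "fovy" (degrees; the focal length in pixels is half the picture's height over the tangent of half this angle, whatever the lens; pixels are square), "cx", "cy" (the principal point, pixels), "k1" (the pictures are not rectified: a ray, as slopes to the right and down, at radius r is drawn at 1 + k1 r^2 times it, then the intrinsics apply), "xyz" and "attitude" of the camera in the world. Camera axes: x right, y up, looking along -z (the intrinsics and any distortion apply to the point x, -y, -z); pixel columns grow to the right and rows downward; lengths in m; the calibration is good to about 2 mm. A picture is of the moment at which its call begins. There is no depth.
- ctrl.finish_job(): hands the job in; it is judged then, once.
The state is a dict: "t": time; "q": joint angles; "dq": joint speeds; "effort": joint torques, N m; "tool_pos": TCP position; "tool_rot": TCP orientation; "contact_force": force on the tool from outside, world axes, zero at the start; "wrist_torque": the same for the moment, N m; "opening": finger opening in m; "grip_force": force on a finger pad.
Only numpy, scipy, OpenCV 4.12 (cv2) and the standard library are available. Lean on these libraries where they do the work, as an engineer would, in place of code of your own. Each camera call takes 0.05 s, during which the arm holds its last target. There are 200 camera calls.

TASK

I have used coffee pods to throw away and my hands are full: with your fingertips press the pedal of the larger of the two pedal bins on the counter all the way down, and keep its lid fully open for about three seconds while I drop them in. Then let the pedal up slowly, following it all the way, so that the lid comes down gently and shuts without a bang, and move clear. Work the lid by its pedal only; leave the smaller bin shut and everything else standing where it is.

Things in the scene. Friction and masses are not known exactly. Their poses are not given: they have to be found in the camera images.
- bin_big: the larger pedal bin: round brushed steel, 168 mm across, rim 240 mm and domed lid top 263 mm above the counter, black foot ring 172 mm across and 18 mm tall. It is fixed and does not shift. Origin: centre of its underside, on the counter; z up. The pedal sticks out towards its own -x (roughly towards the robot, turned up to 0.4 rad either way); lid hinge and push rod are at its own +x
- pad_big (a point): centre of the top of the larger bin's pedal tread, 119 mm from the bin's axis along its -x; 40 mm above the counter at rest, 15 mm when pressed. The tread is a rubber-topped steel plate, 72 mm wide (bin's y) and 54 mm long (bin's x), 8 mm clear of the foot ring; at rest it leans up 0.15 rad towards its free end, pressed it leans down 0.09 rad. The point moves with the pedal; z normal to the tread
- pedal_big (a joint): angle of the larger bin's pedal, rad: 0 at rest (up), 0.24 fully pressed (firm stop). It pivots about a level axis along the bin's y, 20 mm above the counter and 20 mm in front of the bin's axis. About 8 to 16 N at the tread's centre starts it, less as the lid rises. The lid's weight brings it back up: let go, it flies up and the lid slams
- lid_big (a joint): angle of the larger bin's lid, rad: 0 shut, 1.2 fully open. Linked rigidly to the pedal: lid angle = 5 x pedal angle, so 1 mm of tread travel is about 0.05 rad of lid. The lid swings up and back, away from the pedal
- lid_edge_big (a point): middle of the front edge of the larger bin's domed steel lid (174 mm across, 22 mm thick), 245 mm above the counter when shut, on the pedal side; it moves with the lid. The lid is not to be touched
- bin_small: the smaller pedal bin, same make and steel: 122 mm across, rim 150 mm and lid top 173 mm above the counter, tread 56 mm wide and 46 mm long, its centre 91 mm from the bin's axis towards its own -x and about 37 mm above the counter. Fixed likewise; origin: centre of its underside. It may stand to the left or the right of the larger one
- lid_small (a joint): angle of the smaller bin's lid, rad: 0 shut, 1.2 open; to stay shut
- mug: white ceramic mug, 80 mm across, 92 mm tall, handle at its own +y, between the two bins; origin: centre of its underside; to be left alone
- spoon: steel spoon, 150 mm long, lying flat in front of the bins; origin at its middle; to be left alone
- cup: small white espresso cup, 62 mm across, 58 mm tall; origin: centre of its underside; to be left alone
- sugar_jar: glass jar with a steel cap, 72 mm across, 105 mm tall; origin: centre of its underside; to be left alone
- coffee_tin: dark steel tin, 84 mm across, 130 mm tall; origin: centre of its underside; to be left alone
- syrup: amber glass bottle with a black cap, 64 mm across, 210 mm tall; origin: centre of its underside; to be left alone
- tamper: steel coffee tamper, 58 mm across, 86 mm tall, standing on its flat end behind the bins; origin: centre of its underside; to be left alone
Mind the look-alikes: they are no part of the job. Leave any red look-alike of the bin_small alone.

How it is judged:
By the outcome, as a careful person would: the job done as asked, in the order asked, and still so for the second after the job is handed in, with the robot touching nothing.
It also fails if it takes over 56 s, if anything falls off the work surface, if the arm or the gripper's body presses on something with over 40 N, if the wrist force passes 120 N, or if a joint passes its speed limit or range.

## Working session

There is one attempt and no reset: what is moved stays moved. The work goes in short steps, Python scripts to look and compute and a shell command to move; the robot and the scene stay as the last step left them, time stands still between calls to the robot, and variables do not carry over. Pictures are saved under pics/ and viewed, at most 10 in all, crops included, and the job is handed in when it is done.

```bash
ls; mkdir -p pics
cat > h.py <<'E'
import numpy as np, cv2
from scipy.spatial.transform import Rotation as R
from station import ctrl
def K(d):
    f=200/np.tan(np.radians(d["fovy"])/2); return np.array([[f,0,d["cx"]],[0,f,d["cy"]],[0,0,1]]),np.array([d["k1"],0,0,0,0.])
def rot(d):
    a=np.array(d["attitude"],float)
    return a if a.shape==(3,3) else (R.from_rotvec(a).as_matrix() if a.size==3 else R.from_quat(a).as_matrix())
def ray(d,u,v):
    k,c=K(d); p=cv2.undistortPoints(np.array([[[u,v]]],float),k,c)[0,0]
    return np.array(d["xyz"]),rot(d)@np.array([p[0],-p[1],-1])
def onz(d,u,v,z):
    o,r=ray(d,u,v); return o+r*(z-o[2])/r[2]
def proj(d,P):
    k,c=K(d); p=(np.atleast_2d(P)-d["xyz"])@rot(d); p=p*[1,-1,-1]
    return cv2.projectPoints(p,np.zeros(3),np.zeros(3),k,c)[0][:,0]
E
python3 - <<'E'
from h import *
import pickle
for n in("side","top"):
    d=ctrl.get_image(n); cv2.imwrite(f"pics/{n}0.png",d["image"][:,:,::-1]); pickle.dump(d,open(n+"0.pkl","wb"))
    print({k:v for k,v in d.items() if k!="image"})
print(ctrl.get_obs())
E
```

```text
pics
{'fovy': 42.31938579704072, 'cx': 319.62960259721757, 'cy': 208.23655940112383, 'k1': 0.05000977015546587, 'xyz': array([ 0.18188475, -0.25369561,  1.62188876]), 'attitude': array([ 0.27720988, -0.15148894, -1.02098315])}
{'fovy': 54.523838919274134, 'cx': 320.3915217859585, 'cy': 199.5690001197585, 'k1': 0.02562827753462255, 'xyz': array([ 0.36162646, -0.01053407,  1.50796245]), 'attitude': array([ 0.12014592, -0.13911061, -1.54956747])}
{'t': 0.1, 'q': array([ 1.08199054e+00,  5.33054846e-02,  1.61416686e+00, -2.89442096e-05,
        1.47600431e+00, -1.18993205e-01]), 'dq': array([ 0.00026226, -0.00139135, -0.00236557,  0.00139534, -0.00122559,
       -0.00040442]), 'effort': array([ 1.30021992e-03, -3.94898164e+01, -3.71366251e+01, -6.66319897e-05,
        3.89067951e-03,  1.99048799e-05]), 'tool_pos': array([0.22563406, 0.58223881, 0.23017081]), 'tool_rot': array([-5.77492593e-01, -3.08751184e+00,  2.83682661e-03]), 'contact_force': array([-0.74477053,  0.55156052, -0.39718795]), 'wrist_torque': array([-0.10165902, -0.00085419, -0.02045393]), 'grip_force': 0.0, 'opening': 0.08512193689086843}
```

View pics/side0.png

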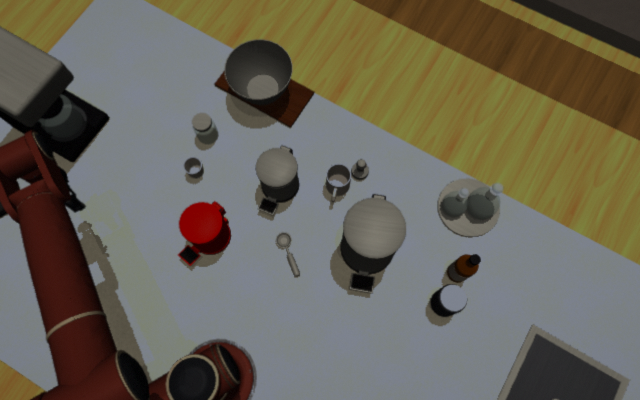

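View pics/top0.png

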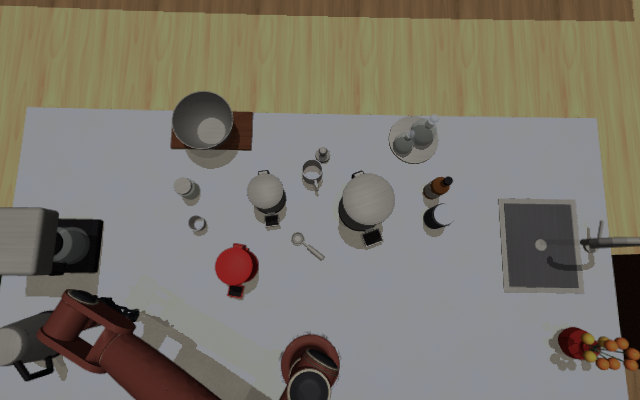

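The side view shows the big bin's lid at about (374,227) and its black tread at (362,283). In the top view they are at (368,200) and (372,238). The small bin and the red look-alike are to the left. Next I'll measure the tread and lid.

Run:
```python
from h import *
import pickle
c=[]
for n,(x,y) in(("side",(325,190)),("top",(330,165))):
    d=pickle.load(open(n+"0.pkl","rb")); im=d["image"][y:y+110,x:x+90,::-1]
    c.append(cv2.resize(np.clip(im.astype(float)*1.5,0,255).astype(np.uint8),None,fx=4.4,fy=4.4,interpolation=cv2.INTER_CUBIC))
cv2.imwrite("pics/crop0.png",np.hstack(c))
```

```text
(no output)
```

View pics/crop0.png

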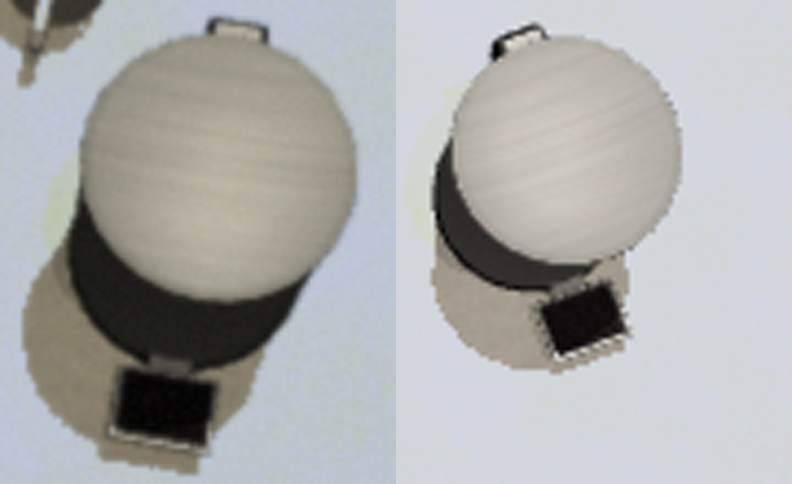

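The crop clearly shows the near-black rubber of the tread, with a bright steel edge on the free side, and the round lid above it. I'll threshold both and triangulate.

Run:
```python
from h import *
import pickle
T={};
for n,(x,y),(tu,tv),(lu,lv) in(("side",(325,190),(362,283),(374,227)),("top",(330,165),(372,238),(368,200))):
    d=pickle.load(open(n+"0.pkl","rb")); g=d["image"].max(2)
    print(n,"tread",g[tv,tu-3:tu+4],"lid",g[lv,lu],"body",g[lv+38,lu] )
    m=(g<22).astype(np.uint8)
    k,l,s,ce=cv2.connectedComponentsWithStats(m,connectivity=4); i=l[tv,tu]; print(s[i],ce[i])
    cs,_=cv2.findContours((l==i).astype(np.uint8),0,1); c=max(cs,key=len)
    b=cv2.boxPoints(cv2.minAreaRect(c)); W=np.array([onz(d,*p,.04) for p in b]); print("tread box",W.round(4).tolist(),[np.linalg.norm(W[j]-W[j-1]).round(4) for j in range(4)])
    T[n]=(d,ce[i]); print("pad@.04",onz(d,*ce[i],.04).round(4))
    m=((g>105)&(d["image"].min(2)>80)).astype(np.uint8)
    sat=(d["image"][:,:,0].astype(int)-d["image"][:,:,2]); m=((sat>4)&(g>110)).astype(np.uint8); m=cv2.morphologyEx(m,cv2.MORPH_OPEN,np.ones((7,7)))
    k,l,s,ce=cv2.connectedComponentsWithStats(m,connectivity=4); i=l[lv,lu]; print("lid",s[i],ce[i])
    cs,_=cv2.findContours((l==i).astype(np.uint8),0,1); e=cv2.fitEllipse(cv2.convexHull(max(cs,key=len))); print(e,"lid@.245",onz(d,*e[0],.245).round(4))
(o1,r1),(o2,r2)=[ray(d,*p) for d,p in T.values()]
A=np.c_[r1,-r2]; t=np.linalg.lstsq(A,o2-o1,rcond=None)[0]; print("tri",o1+r1*t[0],o2+r2*t[1])
```

```text
side tread [4 3 7 3 6 6 4] lid 122 body 21
[352 274  21  16 262] [361.95801527 281.7519084 ]
tread box [[0.4351, -0.2053, 0.04], [0.4731, -0.1911, 0.04], [0.4958, -0.2487, 0.04], [0.4577, -0.2624, 0.04]] [np.float64(0.0614), np.float64(0.0406), np.float64(0.0619), np.float64(0.0405)]
pad@.04 [ 0.4654 -0.2264  0.04  ]
lid [ 358  214   36   41 1176] [376.16581633 233.43537415]
((376.33062744140625, 233.1160888671875), (35.91741943359375, 44.13631820678711), 18.71269989013672) lid@.245 [ 0.5654 -0.1975  0.245 ]
top tread [12 11 10 12 12 12 10] lid 136 body 11
[363 230  17  15 161] [371.61490683 236.86335404]
tread box [[0.4752, -0.1888, 0.04], [0.4969, -0.2441, 0.04], [0.4594, -0.2579, 0.04], [0.4379, -0.2028, 0.04]] [np.float64(0.0398), np.float64(0.0594), np.float64(0.0399), np.float64(0.0592)]
pad@.04 [ 0.4677 -0.2222  0.04  ]
lid [ 343  174   51   50 2030] [368.45566502 198.41674877]
((368.3976135253906, 198.30186462402344), (49.40174865722656, 52.33686828613281), 131.16049194335938) lid@.245 [ 0.5799 -0.1827  0.245 ]
tri [ 0.46981534 -0.22599339  0.01540008] [ 0.46944353 -0.22574695  0.01533769]
```

```bash
cat >> h.py <<'E'
YAW=.376; PAD=np.array([.4665,-.2255,.04]); BX=np.array([np.cos(YAW),np.sin(YAW),0])
def target(t=.4,s=-1):
    z=np.sin(t)*BX+[0,0,-np.cos(t)]; y=s*np.array([-BX[1],BX[0],0]); return R.from_matrix(np.c_[np.cross(y,z),y,z])
def rel(P,Rt):
    o=ctrl.get_obs(); r=R.from_rotvec(o["tool_rot"]); return (r.inv().apply(P-o["tool_pos"])*1000).round(0),(r.inv()*Rt).as_rotvec().round(3)
E
python3 - <<'E'
from h import *
o=ctrl.get_obs();print(PAD+.119*BX)
for s in(-1,1):print(rel(PAD+[0,0,.1]-.02*BX,target(s=s)))
for P in([.226,.583,.33],[.40,.35,.36],[.45,.12,.36],[.44,-.1,.33]):print(P,rel(np.array(P),target())[0])
import pickle
for n,p in(("top",(235,267)),("top",(307,245)),("top",(433,217))):print(onz(pickle.load(open(n+"0.pkl","rb")),*p,.1).round(3))
E
```

```text
[ 0.57718677 -0.18180286  0.04      ]
(array([-502., -679.,   91.]), array([-0.479,  0.189,  2.356]))
(array([-502., -679.,   91.]), array([-0.151, -0.382, -0.735]))
[0.226, 0.583, 0.33] [  -0.    1. -100.]
[0.4, 0.35, 0.36] [-246. -154. -130.]
[0.45, 0.12, 0.36] [-376. -350. -129.]
[0.44, -0.1, 0.33] [-446. -559.  -99.]
[0.348 0.274 0.1  ]
[0.43 0.02 0.1 ]
[ 0.54  -0.439  0.1  ]
```

```bash
python3 -m handwheel '[{"gripper":1,"offset":[0,0,-60],"rotation":[0,0,0]},{"gripper":1,"offset":[-30,-20,-115],"rotation":[0,0,0.17]},{"gripper":1,"offset":[-80,-50,-130],"rotation":[0,0,0.34]},{"gripper":1,"offset":[-130,-80,-130],"rotation":[0,0,0.51]},{"gripper":1,"offset":[-180,-110,-130],"rotation":[0,0,0.68]},{"gripper":1,"offset":[-230,-145,-130],"rotation":[0,0,0.85]},{"gripper":1,"offset":[-265,-185,-130],"rotation":[0,0,1.02]},{"gripper":1,"offset":[-300,-230,-130],"rotation":[0,0,1.19]}]' 30
python3 - <<'E'
from h import *
print(ctrl.get_obs()["q"].round(2))
for P in([.45,.12,.36],[.44,-.1,.33],PAD+[0,0,.12]-.02*BX):print(P,rel(np.array(P),target()))
E
```

```text
t: 1.1
tool_pos: [0.4228, 0.2581, 0.3606]
tool_rot: [-2.215, -2.227, 0.001]
contact_force: [-0.4, -0.4, -0.1]
opening: -0.0005
grip_force: 0.0
[ 0.4  -0.3   1.73 -0.    1.72  0.39]
[0.45, 0.12, 0.36] (array([-138.,   26.,    1.]), array([-0.24 ,  0.351,  1.183]))
[0.44, -0.1, 0.33] (array([-358.,   15.,   31.]), array([-0.24 ,  0.351,  1.183]))
[ 0.44789718 -0.23284406  0.16      ] (array([-491.,   23.,  201.]), array([-0.24 ,  0.351,  1.183]))
```

```bash
python3 -m handwheel '[{"gripper":1,"offset":[-50,10,0],"rotation":[-0.03,0.04,0.15]},{"gripper":1,"offset":[-100,20,0],"rotation":[-0.06,0.09,0.3]},{"gripper":1,"offset":[-155,25,5],"rotation":[-0.09,0.13,0.45]},{"gripper":1,"offset":[-215,25,10],"rotation":[-0.12,0.18,0.6]},{"gripper":1,"offset":[-275,20,15],"rotation":[-0.15,0.22,0.75]},{"gripper":1,"offset":[-335,15,30],"rotation":[-0.18,0.27,0.9]},{"gripper":1,"offset":[-390,15,55],"rotation":[-0.21,0.31,1.05]},{"gripper":1,"offset":[-440,15,85],"rotation":[-0.24,0.35,1.18]}]'
python3 - <<'E'
from h import *
print(ctrl.get_obs()["q"].round(2))
for P in([PAD+[0,0,.12]-.02*BX,PAD+[0,0,.04]]):print(P,rel(np.array(P),target()))
E
```

```text
t: 2.1
tool_pos: [0.4419, -0.1822, 0.276]
tool_rot: [-2.955, -0.567, -0.602]
contact_force: [0.3, -0.8, -0.8]
opening: 0.0003
grip_force: 0.0
[-0.76 -0.52  2.06  0.37  1.44  0.41]
[ 0.44789718 -0.23284406  0.16      ] (array([-57.,  49., 102.]), array([ 0.001, -0.002,  0.003]))
[ 0.4665 -0.2255  0.08  ] (array([-70.,  49., 183.]), array([ 0.001, -0.002,  0.003]))
```

```bash
python3 -m handwheel '[{"gripper":1,"offset":[-12,10,20],"rotation":[0,0,0]},{"gripper":1,"offset":[-24,20,40],"rotation":[0,0,0]},{"gripper":1,"offset":[-36,30,60],"rotation":[0,0,0]},{"gripper":1,"offset":[-48,40,80],"rotation":[0,0,0]},{"gripper":1,"offset":[-57,49,100],"rotation":[0,0,0]},{"gripper":1,"offset":[-62,49,125],"rotation":[0,0,0]},{"gripper":1,"offset":[-66,49,150],"rotation":[0,0,0]},{"gripper":1,"offset":[-69,49,170],"rotation":[0,0,0]}]'
python3 - <<'E'
from h import *
import pickle
c=[]
for n,(x,y) in(("side",(300,180)),("top",(310,150))):
    d=ctrl.get_image(n); pickle.dump(d,open(n+"1.pkl","wb")); im=d["image"][y:y+140,x:x+100,::-1]
    c.append(cv2.resize(np.clip(im.astype(float)*1.5,0,255).astype(np.uint8),None,fx=4,fy=4,interpolation=cv2.INTER_CUBIC))
    p=ctrl.get_obs()["tool_pos"]; print(n,(proj(d,[p,PAD])-[x,y])*4)
cv2.imwrite("pics/crop1.png",np.hstack(c))
print(p)
E
```

```text
t: 3.1
tool_pos: [0.4627, -0.224, 0.0912]
tool_rot: [-2.951, -0.575, -0.596]
contact_force: [-0.7, 0.1, -0.2]
opening: 0.0002
grip_force: 0.0
side [[245.62898058 398.12878192]
 [247.49599744 405.16960543]]
top [[254.95909961 350.26141489]
 [249.96810323 348.74947449]]
[ 0.46165318 -0.22276742  0.08972053]
```

View pics/crop1.png

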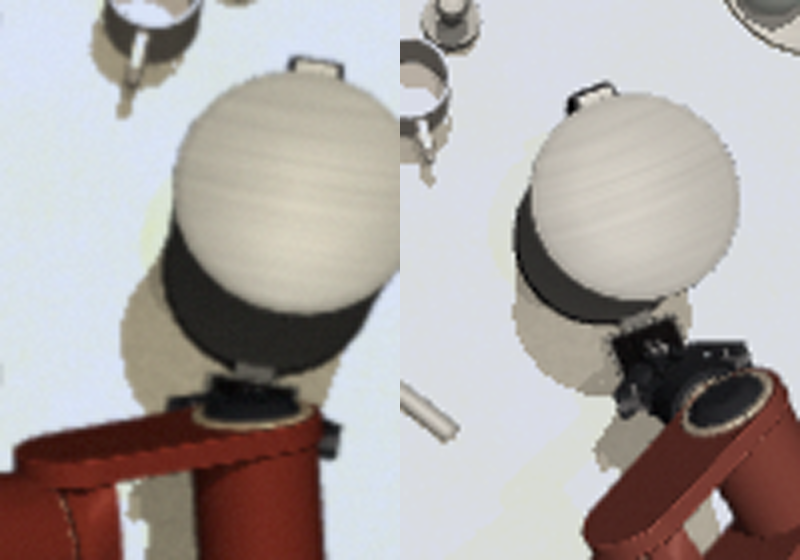

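The fingertips are over the tread and nothing is close. I'll lower them, then feel for contact slowly.

```bash
python3 -m handwheel '[{"gripper":1,"offset":[-1,0,5],"rotation":[0,0,0]},{"gripper":1,"offset":[-2,0,10],"rotation":[0,0,0]},{"gripper":1,"offset":[-3,0,15],"rotation":[0,0,0]},{"gripper":1,"offset":[-5,0,20],"rotation":[0,0,0]},{"gripper":1,"offset":[-6,0,25],"rotation":[0,0,0]},{"gripper":1,"offset":[-7,0,29],"rotation":[0,0,0]},{"gripper":1,"offset":[-8,0,32],"rotation":[0,0,0]},{"gripper":1,"offset":[-9,0,34],"rotation":[0,0,0]}]'
python3 -m handwheel '[{"gripper":1,"offset":[-0.4,0,0.9],"rotation":[0,0,0]},{"gripper":1,"offset":[-0.8,0,1.8],"rotation":[0,0,0]},{"gripper":1,"offset":[-1.2,0,2.7],"rotation":[0,0,0]},{"gripper":1,"offset":[-1.6,0,3.6],"rotation":[0,0,0]},{"gripper":1,"offset":[-2,0,4.6],"rotation":[0,0,0]},{"gripper":1,"offset":[-2.4,0,5.5],"rotation":[0,0,0]},{"gripper":1,"offset":[-2.8,0,6.4],"rotation":[0,0,0]},{"gripper":1,"offset":[-3.2,0,7.3],"rotation":[0,0,0]}]'
```

```text
t: 4.2
tool_pos: [0.4678, -0.2227, 0.0579]
tool_rot: [-2.952, -0.575, -0.598]
contact_force: [-0.6, 0.3, -0.0]
opening: -0.0
grip_force: 0.0
t: 5.2
tool_pos: [0.4677, -0.2228, 0.0501]
tool_rot: [-2.952, -0.576, -0.598]
contact_force: [-0.3, 0.6, -0.6]
opening: 0.0001
grip_force: 0.0
```

```bash
python3 -m handwheel '[{"gripper":1,"offset":[-0.4,0,0.9],"rotation":[0,0,0]},{"gripper":1,"offset":[-0.8,0,1.8],"rotation":[0,0,0]},{"gripper":1,"offset":[-1.2,0,2.7],"rotation":[0,0,0]},{"gripper":1,"offset":[-1.6,0,3.6],"rotation":[0,0,0]},{"gripper":1,"offset":[-2,0,4.6],"rotation":[0,0,0]},{"gripper":1,"offset":[-2.4,0,5.5],"rotation":[0,0,0]},{"gripper":1,"offset":[-2.8,0,6.4],"rotation":[0,0,0]},{"gripper":1,"offset":[-3.2,0,7.3],"rotation":[0,0,0]}]'
```

```text
t: 6.2
tool_pos: [0.4678, -0.2229, 0.0428]
tool_rot: [-2.952, -0.576, -0.599]
contact_force: [-6.2, 1.9, 9.2]
opening: -0.0
grip_force: 4.4
```

```bash
python3 -m handwheel '[{"gripper":1,"offset":[-0.8,0,1.4],"rotation":[0,0,0]},{"gripper":1,"offset":[-1.6,0,2.8],"rotation":[0,0,0]},{"gripper":1,"offset":[-2.4,0,4.2],"rotation":[0,0,0]},{"gripper":1,"offset":[-3.2,0,5.6],"rotation":[0,0,0]},{"gripper":1,"offset":[-4,0,7],"rotation":[0,0,0]},{"gripper":1,"offset":[-4.8,0,8.4],"rotation":[0,0,0]},{"gripper":1,"offset":[-5.6,0,9.8],"rotation":[0,0,0]},{"gripper":1,"offset":[-6.4,0,11.2],"rotation":[0,0,0]}]'
```

```text
t: 7.2
tool_pos: [0.4663, -0.2235, 0.0304]
tool_rot: [-2.951, -0.577, -0.598]
contact_force: [-6.3, 2.4, 8.9]
opening: -0.0
grip_force: 4.4
```

```bash
python3 -m handwheel '[{"gripper":1,"offset":[-0.6,0,1.3],"rotation":[0,0,0]},{"gripper":1,"offset":[-1.2,0,2.6],"rotation":[0,0,0]},{"gripper":1,"offset":[-1.8,0,3.9],"rotation":[0,0,0]},{"gripper":1,"offset":[-2.4,0,5.2],"rotation":[0,0,0]},{"gripper":1,"offset":[-3,0,6.5],"rotation":[0,0,0]},{"gripper":1,"offset":[-3.6,0,7.8],"rotation":[0,0,0]},{"gripper":1,"offset":[-4.2,0,9.1],"rotation":[0,0,0]},{"gripper":1,"offset":[-4.8,0,10.4],"rotation":[0,0,0]}]'
```

```text
t: 8.2
tool_pos: [0.4659, -0.2236, 0.018]
tool_rot: [-2.952, -0.575, -0.599]
contact_force: [-2.0, 0.9, 4.1]
opening: 0.0001
grip_force: 1.8
```

```bash
python3 -m handwheel '[{"gripper":1,"offset":[-0.2,0,0.5],"rotation":[0,0,0]},{"gripper":1,"offset":[-0.4,0,1],"rotation":[0,0,0]},{"gripper":1,"offset":[-0.6,0,1.5],"rotation":[0,0,0]},{"gripper":1,"offset":[-0.8,0,2],"rotation":[0,0,0]},{"gripper":1,"offset":[-1,0,2.5],"rotation":[0,0,0]},{"gripper":1,"offset":[-1.2,0,3],"rotation":[0,0,0]},{"gripper":1,"offset":[-1.2,0,3],"rotation":[0,0,0]},{"gripper":1,"offset":[-1.2,0,3],"rotation":[0,0,0]}]'
```

```text
t: 9.2
tool_pos: [0.4663, -0.2238, 0.0174]
tool_rot: [-2.95, -0.579, -0.598]
contact_force: [-16.3, 6.4, 25.5]
opening: 0.0001
grip_force: 13.8
```

Force rose to 25 N with no further travel, so the pedal is at its stop. I'll hold here and check the lid.

Run:
```python
from h import *
c=[]
for n,(x,y) in(("side",(300,150)),("top",(310,110))):
    d=ctrl.get_image(n); im=d["image"][y:y+150,x:x+100,::-1]
    c.append(cv2.resize(np.clip(im.astype(float)*1.5,0,255).astype(np.uint8),None,fx=4,fy=4,interpolation=cv2.INTER_CUBIC))
    C=PAD+.119*BX; h=np.array([*(C+.087*BX)[:2],.245]); e=h+.174*(-np.cos(1.2)*BX+[0,0,np.sin(1.2)])
    print((proj(d,[h,e])-[x,y])*4)
cv2.imwrite("pics/crop2.png",np.hstack(c))
```

```text
[[310.48903606 188.78926111]
 [323.93925744 200.77894521]]
[[193.85781987 260.05396159]
 [250.39694435 288.78755708]]
```

View pics/crop2.png

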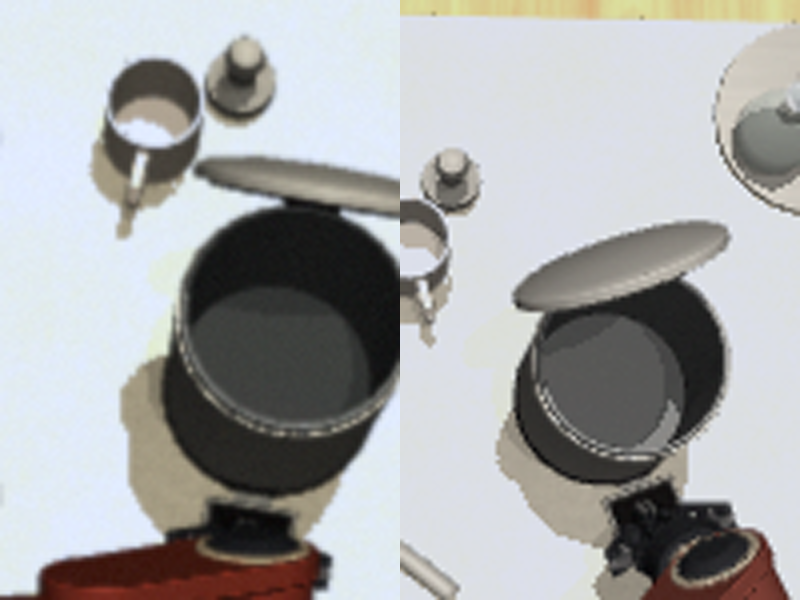

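```bash
for i in 1 2 3; do python3 -m handwheel '[{"gripper":1,"offset":[0,0,0],"rotation":[0,0,0]},{"gripper":1,"offset":[0,0,0],"rotation":[0,0,0]},{"gripper":1,"offset":[0,0,0],"rotation":[0,0,0]},{"gripper":1,"offset":[0,0,0],"rotation":[0,0,0]},{"gripper":1,"offset":[0,0,0],"rotation":[0,0,0]},{"gripper":1,"offset":[0,0,0],"rotation":[0,0,0]},{"gripper":1,"offset":[0,0,0],"rotation":[0,0,0]},{"gripper":1,"offset":[0,0,0],"rotation":[0,0,0]}]'; done
```

```text
t: 10.3
tool_pos: [0.4664, -0.2238, 0.0174]
tool_rot: [-2.95, -0.579, -0.599]
contact_force: [-16.4, 5.5, 25.8]
opening: -0.0001
grip_force: 13.8
t: 11.3
tool_pos: [0.4663, -0.2238, 0.0174]
tool_rot: [-2.95, -0.578, -0.599]
contact_force: [-16.8, 5.1, 25.5]
opening: 0.0004
grip_force: 13.8
t: 12.3
tool_pos: [0.4663, -0.2238, 0.0174]
tool_rot: [-2.95, -0.579, -0.598]
contact_force: [-16.4, 5.2, 25.9]
opening: -0.0002
grip_force: 13.8
```

The lid stands edge-on and lines up with the 1.2 rad prediction, so it is fully open, and it has been held over 3 s. Now I'll let it up slowly.

```bash
for i in 1 2 3; do python3 -m handwheel '[{"gripper":1,"offset":[0.25,0,-0.6],"rotation":[0,0,0]},{"gripper":1,"offset":[0.5,0,-1.2],"rotation":[0,0,0]},{"gripper":1,"offset":[0.75,0,-1.8],"rotation":[0,0,0]},{"gripper":1,"offset":[1,0,-2.4],"rotation":[0,0,0]},{"gripper":1,"offset":[1.25,0,-3],"rotation":[0,0,0]},{"gripper":1,"offset":[1.5,0,-3.6],"rotation":[0,0,0]},{"gripper":1,"offset":[1.75,0,-4.2],"rotation":[0,0,0]},{"gripper":1,"offset":[2,0,-4.8],"rotation":[0,0,0]}]'; done
```

```text
t: 13.3
tool_pos: [0.4659, -0.2236, 0.0199]
tool_rot: [-2.952, -0.575, -0.598]
contact_force: [-3.2, 0.9, 3.3]
opening: 0.0001
grip_force: 1.7
t: 14.3
tool_pos: [0.4659, -0.2236, 0.0253]
tool_rot: [-2.952, -0.576, -0.599]
contact_force: [-3.2, 0.8, 6.2]
opening: 0.0002
grip_force: 2.9
t: 15.3
tool_pos: [0.4662, -0.2236, 0.031]
tool_rot: [-2.952, -0.576, -0.6]
contact_force: [-4.6, 1.1, 8.2]
opening: -0.0003
grip_force: 4.0
```

Still in contact and following the pedal up.

```bash
for i in 1 2; do python3 -m handwheel '[{"gripper":1,"offset":[0.3,0,-0.6],"rotation":[0,0,0]},{"gripper":1,"offset":[0.6,0,-1.2],"rotation":[0,0,0]},{"gripper":1,"offset":[0.9,0,-1.8],"rotation":[0,0,0]},{"gripper":1,"offset":[1.2,0,-2.3],"rotation":[0,0,0]},{"gripper":1,"offset":[1.5,0,-2.8],"rotation":[0,0,0]},{"gripper":1,"offset":[1.8,0,-3.3],"rotation":[0,0,0]},{"gripper":1,"offset":[2.1,0,-3.8],"rotation":[0,0,0]},{"gripper":1,"offset":[2.4,0,-4.2],"rotation":[0,0,0]}]'; done
```

```text
t: 16.3
tool_pos: [0.4667, -0.2234, 0.036]
tool_rot: [-2.951, -0.576, -0.599]
contact_force: [-5.3, 3.4, 9.5]
opening: -0.0003
grip_force: 4.7
t: 17.3
tool_pos: [0.4675, -0.2231, 0.0411]
tool_rot: [-2.951, -0.576, -0.6]
contact_force: [-4.8, 3.0, 10.8]
opening: 0.0001
grip_force: 5.1
```

```bash
for i in 1 2 3 4; do python3 -m handwheel '[{"gripper":1,"offset":[0.1,0,-0.2],"rotation":[0,0,0]},{"gripper":1,"offset":[0.2,0,-0.4],"rotation":[0,0,0]},{"gripper":1,"offset":[0.3,0,-0.6],"rotation":[0,0,0]},{"gripper":1,"offset":[0.4,0,-0.8],"rotation":[0,0,0]},{"gripper":1,"offset":[0.5,0,-1],"rotation":[0,0,0]},{"gripper":1,"offset":[0.6,0,-1.2],"rotation":[0,0,0]},{"gripper":1,"offset":[0.7,0,-1.4],"rotation":[0,0,0]},{"gripper":1,"offset":[0.8,0,-1.6],"rotation":[0,0,0]}]'; done
```

```text
t: 18.3
tool_pos: [0.4677, -0.223, 0.0428]
tool_rot: [-2.951, -0.576, -0.601]
contact_force: [-2.9, 3.2, 8.8]
opening: 0.0006
grip_force: 4.3
t: 19.3
tool_pos: [0.467, -0.2232, 0.0432]
tool_rot: [-2.953, -0.576, -0.598]
contact_force: [1.4, -0.2, 0.6]
opening: 0.0001
grip_force: 0.7
t: 20.3
tool_pos: [0.4672, -0.223, 0.0453]
tool_rot: [-2.952, -0.575, -0.598]
contact_force: [0.2, -0.3, -0.1]
opening: -0.0005
grip_force: 0.0
t: 21.3
tool_pos: [0.4673, -0.223, 0.047]
tool_rot: [-2.952, -0.575, -0.598]
contact_force: [-0.5, 1.2, -0.2]
opening: 0.0001
grip_force: 0.0
```

The force faded smoothly to zero, so the lid is shut. Backing off now.

```bash
python3 -m handwheel '[{"gripper":1,"offset":[0,0,-4],"rotation":[0,0,0]},{"gripper":1,"offset":[0,0,-15],"rotation":[0,0,0]},{"gripper":1,"offset":[0,0,-30],"rotation":[0,0,0]},{"gripper":1,"offset":[0,0,-50],"rotation":[0,0,0]},{"gripper":1,"offset":[0,0,-70],"rotation":[0,0,0]},{"gripper":1,"offset":[0,0,-90],"rotation":[0,0,0]},{"gripper":1,"offset":[0,0,-100],"rotation":[0,0,0]},{"gripper":1,"offset":[0,0,-100],"rotation":[0,0,0]}]'
python3 - <<'E'
from h import *
d=ctrl.get_image("top"); cv2.imwrite("pics/top3.png",d["image"][:,:,::-1]); print(ctrl.get_obs()["contact_force"])
E
```

```text
t: 22.3
tool_pos: [0.4314, -0.2382, 0.1404]
tool_rot: [-2.954, -0.576, -0.601]
contact_force: [-0.0, -0.1, -0.6]
opening: -0.0001
grip_force: 0.0
[-0.0279058   0.20095671 -0.74319507]
```

View pics/top3.png

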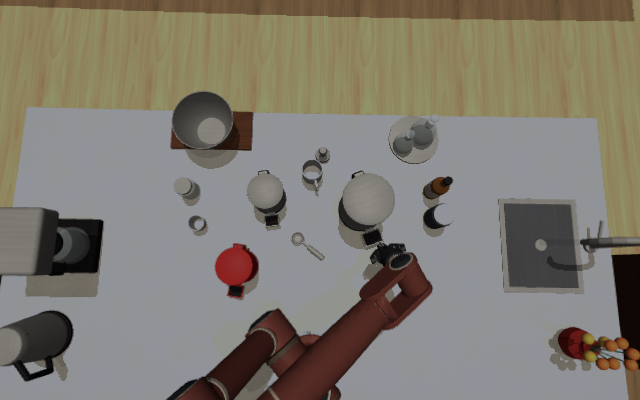

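The big lid is shut at (368,200), as at the start. Everything else is where it was, and the gripper is clear of the tread.

```bash
python3 -c "
from station import ctrl
print(ctrl.finish_job())"
```

```text
the job is handed in; nothing more can be done
None
```

I pressed the larger bin's pedal to its stop, kept the lid fully open for a little over three seconds, let it down gently until it shut, and moved clear; nothing else was disturbed, and the job is handed in.

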